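Top up the spring-fed spice rack

TASK

Load the black-labelled spice jar into the spring-fed rack: pull the orange knob back against its spring, hook it sideways into the notch so that the pusher stays back by itself, and let go. Stand the jar upright on the rack's floor between the jar already there and the pusher, let go, then unhook the knob and ease the pusher forward until it presses both jars up against the front stop. Feel for the stops instead of forcing the knob against them, never let the pusher snap, and leave the other jar in the rack and the salt shaker and pepper mill where they stand.

Things in the scene. Friction and masses are not known exactly. Their poses are not given: they have to be found in the camera images.
- rack: Fixed white jar rack on a wooden base, 230 mm long (y = -131 to +99). Origin at worktop height. z up, y along the track (jars feed to +y), x across it, away from the robot (yaw within 0.25 rad). Track floor 6 mm above the worktop, 45 mm wide; walls at the jars 39 mm above the worktop, flared lips to 46; outer width 62. Front stop: inner face at y = +90 mm, top at 61 mm. Open above from the pusher to the stop.
- track_floor (a point): Point of the rack on its track floor, 6 mm above the worktop, where the loaded jar's centre finally belongs (rack x = 0, y = +28.5 mm). Until the pusher closes, a jar may stand anywhere in the gap.
- slot (a point): Middle of the knob's slot in the rack's steel gate plate (top 52 mm above the worktop), rack x = 0, y = -55 mm: an L of a 14 mm wide straight run along y and, at its -y end, a notch to -x only. The plate is shifted along y by an unmeasured +-10 mm. A post short of the notch meets the solid side of the run.
- notch (a point): Nominal place of the hooked knob's axis (rack x = -10, y = -84 mm, at plate height); the true y is up to 10 mm off as the plate is shifted. The notch's edge holds the post there against the spring; pulled back, the post meets the back stop about 4 mm farther on (y = -88 +-10 mm). The plate gives on rubber mounts, along y only: 7 N per mm, both at edge and stop.
- follower: The sprung pusher, with its knob 0.18 kg, lightly damped, sliding along the rack's y: orange plate 40 mm wide, 8 to 44 mm above the worktop. Origin in the middle of its front (jar-side) face, at worktop height; axes as the rack's. A spring drives it to +y: 3.6 N at the start, where it rests on the one jar, plus 0.08 N per mm pulled back (8 to 9.5 N in the notch).
- knob_grip (a point): Middle of the orange knob, an upright cylinder 22 mm across, 60 to 97 mm above the worktop (this point: 80), on a 10 mm post 70 mm behind (-y) the pusher's face. It moves with the pusher and also slides by itself from rack x = 0 to -10 mm (notch), friction 0.8 N, no spring; it cannot turn or lift. To unhook: draw it back 2 to 4 mm, then slide it to x = 0.
- black_jar: The jar to load: spice jar with black label and black cap, 41 mm across, 105 mm tall, about 0.11 kg. Origin at the centre of its underside, z up. Its place and those of the salt shaker and the pepper mill are interchanged from run to run.
- red_jar: The jar already in the track against the front stop: white and red label, brown cap, 41 mm across, 105 mm tall. Origin at the centre of its underside.
- salt_shaker: Bystander: salt shaker, 44 mm across, 90 mm tall, grey top. Origin at the centre of its underside.
- pepper_mill: Bystander: turned wooden pepper mill, 58 mm across, 170 mm tall. Origin at the centre of its underside.
Mind the look-alikes: they are no part of the job. Leave any pink or turquoise look-alike of the black_jar alone.

How it is judged:
By the outcome, as a careful person would: the job done as asked, in the order asked, and still so for the second after the job is handed in, with the robot touching nothing.
It also fails if it takes over 72 s, if anything falls off the work surface, if the arm or the gripper's body presses on something with over 40 N, if the wrist force passes 120 N, or if a joint passes its speed limit or range.

ROBOT

A 6-joint arm with a two-finger parallel gripper is mounted at the origin on a cart in front of the work surface, level with it; the furniture and walls round the work are solid. World frame = base frame: x ahead of the robot, y to its left, z up, the work surface at z = 0. Lengths are in mm, angles in rad, forces in N, time in s.
With the tool pointing down it reaches from about 350 to 975 mm from the base axis. Payload 7.1 kg.
Tool frame: the origin (TCP) lies at the very end of the fingers, on their centre line; the grasp point (between the pads) lies 19 mm behind it; z points along the fingers, y is the line along which they close (so a half turn about z gives the same grasp; the last joint's range is limited). The gripper opens to 88 mm and grips with 3 to 60 N. Pads are 20 mm wide; open, the fingers measure 115 mm over their backs; the gripper's body (75 mm by 178 mm) begins 61 mm behind the grasp point.
Start: joints at [-1.222, 0.423, 1.63, -0, 1.089, -0.019], TCP at [224.743, -583.177, 222.675] pointing down, gripper open.
Joint ranges: [-3, 3], [-0.9, 2.11], [0.09, 2.58], [-1.31, 4.45], [0.11, 2.69], [-2.54, 2.54]. Speed limits (rad/s): [2.39, 2.39, 3.01, 3.14, 3.14, 3.14].

INTERFACE

Orientations are given as a rotation vector (axis times angle).
In Python, from workcell import * gives the robot as it stands.
- The arm moves only by the tool step_arm, never from a script. Its argument "deltas" is a list of rows, each a list of 3 entries, a list of its own where there are three numbers: the shift along the tool's x, y, z in units of 300 mm (1.0 is 300 mm), then the turn, a rotation vector about the tool's x, y, z in units of 1.5 rad (1.0 is 1.5 rad), then the gripper command: -1 is shut, 1 is fully open, values between are in proportion. In form: [[[dx, dy, dz], [rx, ry, rz], gripper], ...]. A call has 1 to 20 rows; each row is the pose to reach, as a shift and turn from the pose commanded when the call began, along the tool's axes at that moment; what a row does not reach only later rows make up. A row lasts 1/12 s, in which the tool goes at most 41.7 mm and 7.16 degrees, less where a joint would pass 70% of its speed; a pose out of reach is approached as far as the arm can. A call with a number of a shift or a turn outside -1 to 1 is refused whole. A call with a gripper value outside its range is refused whole. The fingers move at their own pace and stop on an object; the grip force is fixed at half the most. Time passes only in rows, so rows that repeat a pose let the fingers close. It gives the time, the measured TCP pose, the force, the opening and the grip force at its end, in the units of the state.
- get_obs(): the state, without advancing time (a new reading comes with each control period).
- get_image(name): name is "scene" or "top" or "wrist"; returns a dict with "pixels" (480x640x3 uint8, red, green, blue), "fx", "fy", "cx", "cy" (pixels), "T" (4x4, takes a point from camera to world coordinates). Camera axes: x right, y down, z forward; pixel columns grow to the right and rows downward; lengths in mm; the calibration is good to about 2 mm. A picture is of the moment at which its call begins. There is no depth.
- close_job(): hands the job in; it is judged then, once.
The state is a dict: "t": time; "qpos": joint angles; "qvel": joint speeds; "joint_torque": joint torques, N m; "ee_pos": TCP position; "orientation": TCP orientation; "ft_force": force on the tool from outside, world axes, zero at the start; "moment": the same for the moment, N m; "width": finger opening in mm; "grasp_force": force on a finger pad.
Only numpy, scipy, OpenCV 4.12 (cv2) and the standard library are available. Lean on these libraries where they do the work, as an engineer would, in place of code of your own. Each camera call takes 0.05 s, during which the arm holds its last target. There are 200 camera calls.

## Working session

There is one attempt and no reset: what is moved stays moved. The work goes in short steps, Python scripts to look and compute and a tool call to move; the robot and the scene stay as the last step left them, time stands still between calls to the robot, and variables do not carry over. Pictures are saved under pics/ and viewed, at most 10 in all, crops included, and the job is handed in when it is done.

Besides the shell and the picture viewer there is one more tool, called after "Request:" by a JSON object that holds its "name" and its "arguments", one argument or row to a line. step_arm: Moves the arm, as the interface text tells. Its arguments: {"type":"object","properties":{"deltas":{"type":"array","items":{"type":"array"}}},"required":["deltas"]}

```bash
mkdir -p pics; ls
python3 - <<'E'
from workcell import *
import cv2,numpy as np
o=get_obs();print({k:np.round(v,3) for k,v in o.items()})
for n in("scene","top"):
    im=get_image(n);cv2.imwrite(f"pics/{n}0.png",im["pixels"][:,:,::-1]);print(n,im["fx"],im["fy"],im["cx"],im["cy"],np.round(im["T"],3).tolist())
E
```

```text
pics
{'t': np.float64(0.0), 'qpos': array([-1.222,  0.424,  1.631, -0.   ,  1.089, -0.019]), 'qvel': array([-0.002,  0.   ,  0.   ,  0.001, -0.   ,  0.001]), 'joint_torque': array([-2.0000e-03, -5.4463e+01, -2.7367e+01,  6.4000e-02,  2.3000e-02,
       -0.0000e+00]), 'ee_pos': array([ 224.552, -582.65 ,  221.885]), 'orientation': array([-3.087, -0.574,  0.   ]), 'ft_force': array([ 0.025, -0.03 ,  0.064]), 'moment': array([ 0.011, -0.005, -0.004]), 'grasp_force': np.float64(0.0), 'width': np.float64(87.939)}
scene 624.0099821678602 624.0099821678602 319.4030873885647 243.7248120016302 [[0.76, -0.351, 0.547, -94.251], [-0.65, -0.426, 0.63, -924.617], [0.012, -0.834, -0.552, 703.833], [0.0, 0.0, 0.0, 1.0]]
top 558.0189286366352 558.0189286366352 328.1616689205885 248.53421003654998 [[0.001, -0.995, 0.102, 417.996], [-1.0, -0.002, -0.013, -220.636], [0.013, -0.102, -0.995, 953.141], [0.0, 0.0, 0.0, 1.0]]
```

View pics/scene0.png

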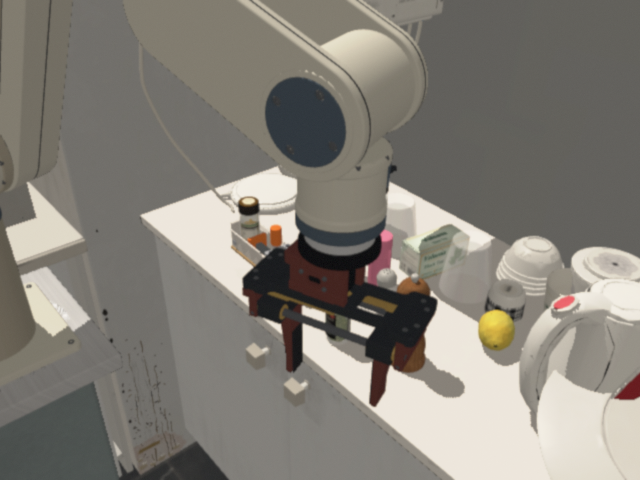

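View pics/top0.png

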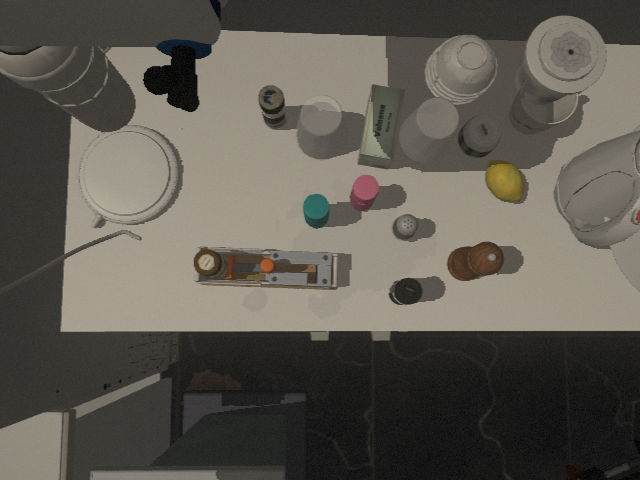

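The scene view is mostly blocked by the arm. In the top view, the rack runs from u=195 to 337 at v≈268, with the red jar's cap at (208,262) and the knob at (267,266). The black jar's cap is at (408,291), the salt shaker at (405,227) and the pepper mill at (475,260). The pink and turquoise look-alikes are at (365,193) and (316,211).

```bash
cat > h.py <<'E'
import numpy as np,cv2
from scipy.spatial.transform import Rotation as R
def ray(im,uv,z):
    T=im["T"];d=T[:3,:3]@np.array([(uv[0]-im["cx"])/im["fx"],(uv[1]-im["cy"])/im["fy"],1.])
    return T[:3,3]+d*(z-T[2,3])/d[2]
def blobs(mask,amin=30):
    n,l,s,c=cv2.connectedComponentsWithStats(mask.astype(np.uint8))
    return [(s[i].tolist(),np.round(c[i],1).tolist()) for i in range(1,n) if s[i,4]>=amin]
def delta(o,target_p,target_R=None):
    Rm=R.from_rotvec(o["orientation"]);d=Rm.inv().apply(np.array(target_p)-o["ee_pos"])/300
    r=(Rm.inv()*target_R).as_rotvec()/1.5 if target_R is not None else 0
    return np.round(d,4),np.round(r,4)
E
python3 - <<'E'
from workcell import *
from h import *
im=get_image("top");p=im["pixels"];hsv=cv2.cvtColor(p,cv2.COLOR_RGB2HSV)
sub=np.zeros(p.shape[:2],bool);sub[235:300,185:345]=1
m=(hsv[...,0]<14)&(hsv[...,1]>190)&(hsv[...,2]>140)&sub
print("orange",blobs(m,15))
sub=np.zeros(p.shape[:2],bool);sub[270:310,380:430]=1
m=(hsv[...,2]<60)&sub
print("black",blobs(m))
for b in blobs(m): print(ray(im,b[1],105))
# knob, cap
print("knob",ray(im,(267,266),97),"redcap",ray(im,(207.5,262),111))
for uv in((404,226),(486,258),(316,206),(365,187)):print(uv,ray(im,uv,90))
c=cv2.resize(p[235:300,185:345],None,fx=5,fy=5,interpolation=cv2.INTER_CUBIC)
c2=cv2.resize(p[265:320,380:440],None,fx=5,fy=5,interpolation=cv2.INTER_CUBIC)
out=np.zeros((600,800,3),np.uint8);out[:325]=c;out[325:600,:300]=c2
cv2.imwrite("pics/c.png",out[:,:,::-1])
E
```

```text
orange []
black [([394, 278, 28, 26, 563], [407.8, 290.8]), ([389, 293, 10, 11, 31], [392.5, 298.2])]
[ 440.91241174 -352.67074173  105.        ]
[ 429.68491745 -329.27209581  105.        ]
knob [ 478.79883772 -137.83702476   97.        ] redcap [483.672759   -49.43972076 111.        ]
(404, 226) [ 542.42802777 -350.41775849   90.        ]
(486, 258) [ 492.47345521 -477.77931027   90.        ]
(316, 206) [ 573.65411369 -212.67804424   90.        ]
(365, 187) [ 604.22531391 -289.70106752   90.        ]
```

View pics/c.png

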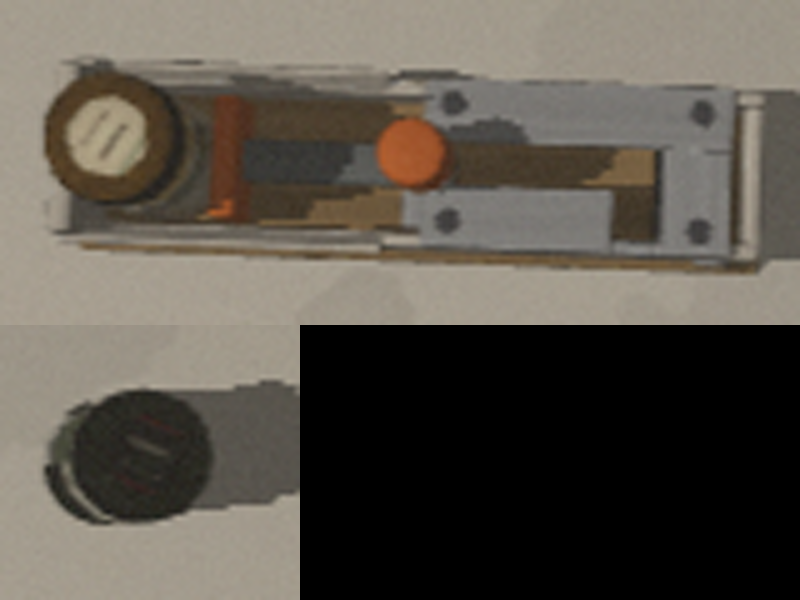

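The crop gives sub-pixel centres: knob (267.2,265.6), red cap (206.8,262.4), black cap (408.4,291.2). The notch's holding edge is at u≈307.4 and the back stop at u≈316.2, with the plate centreline at v≈268.

Run:
```python
from workcell import *
from h import *
im=get_image("top")
f=lambda x,y,z:ray(im,(185+x/5,235+y/5),z)
P=lambda *a:print(a[0],np.round(a[1],1))
k=f(411,153,97);c=f(109,137,111);P("knob",k);P("redcap",c);d=k-c;print("dist",np.hypot(*d[:2]),"yaw",-np.arctan2(d[0],d[1])%np.pi-np.pi)
for n,a,b,z in(("plate top",(430,81),(730,89),52),("plate bot",(420,249),(730,256),52),("stepwall",(385,66),(90,60),46),("slot top",(450,144),(655,150),52)):
    A,B=f(*a,z),f(*b,z);d=A-B;print(n,"yaw",np.arctan(-d[0]/d[1]),np.round(A,1),np.round(B,1))
P("notch edge",f(612,190,52));P("back",f(656,190,52));P("run mid",f(530,167,52))
P("jar",ray(im,(408.4,291.2),105));P("mill",ray(im,(486,258),170))
yaw=-0.035
jar=ray(im,(408.4,291.2),105)
```

```text
knob [ 479.4 -138.1   97. ]
redcap [483.1 -48.4 111. ]
dist 89.8100993719457 yaw -0.0406568153948097
plate top yaw -0.024449373908748878 [ 506.  -139.7   52. ] [ 503.7 -236.9   52. ]
plate bot yaw -0.020992640988743268 [ 451.7 -137.1   52. ] [ 449.6 -236.9   52. ]
stepwall yaw -0.0180339187565578 [ 511.5 -124.4   46. ] [513.2 -28.3  46. ]
slot top yaw -0.027289717922721328 [ 485.6 -146.4   52. ] [ 483.8 -212.6   52. ]
notch edge [ 470.8 -198.8   52. ]
back [ 470.8 -213.    52. ]
run mid [ 478.2 -172.3   52. ]
jar [ 440.3 -353.6  105. ]
mill [ 485.6 -453.9  170. ]
```

```bash
cat >> h.py <<'E'
yaw=-0.025
ry=np.array([-np.sin(yaw),np.cos(yaw),0]);rx=np.array([np.cos(yaw),np.sin(yaw),0])
TR=R.from_matrix(np.column_stack([ry,rx,[0,0,-1]]))
def show(target=None):
    from workcell import get_obs
    o=get_obs();print("t",o["t"].round(2),"p",np.round(o["ee_pos"],1),"F rack xyz",np.round([o["ft_force"]@rx,o["ft_force"]@ry,o["ft_force"][2]],2),"w",o["width"].round(1),"g",o["grasp_force"].round(1),"q",np.round(o["qpos"],2))
    if target is not None: print(*delta(o,target,TR))
    return o
E
python3 -c "
from h import *
show((479.4,-138.1,150))"
```

```text
Traceback (most recent call last):
  File "h.py", line 18, in show
    o=get_obs();print("t",o["t"].round(2),"p",np.round(o["ee_pos"],1),"F rack xyz",np.round([o["ft_force"]@rx,o["ft_force"]@ry,o["ft_force"][2]],2),"w",o["width"].round(1),"g",o["grasp_force"].round(1),"q",np.round(o["qpos"],2))
                          ^^^^^^^^^^^^
AttributeError: 'float' object has no attribute 'round'
```

```bash
sed -i 's/o\["\(t\|width\|grasp_force\)"\]\.round(\([12]\))/round(float(o["\1"]),\2)/g' h.py
python3 -c "
from h import *
show((479.4,-138.1,150))"
```

```text
t 0.2 p [ 224.6 -582.9  222.2] F rack xyz [-0.18 -0.37 -0.46] w 87.7 g 0.0 q [-1.22  0.42  1.63 -0.    1.09 -0.02]
[ 1.3255 -1.0779  0.2417] [-5.000e-04 -4.000e-04 -7.853e-01]
```

Request:
{"name": "step_arm", "arguments": {
  "deltas": [
    [[0.1,-0.08,0],[0,0,-0.08],1],
    [[0.2,-0.16,0],[0,0,-0.16],1],
    [[0.3,-0.24,0],[0,0,-0.24],1],
    [[0.4,-0.32,0],[0,0,-0.32],1],
    [[0.5,-0.4,0],[0,0,-0.4],1],
    [[0.6,-0.48,0],[0,0,-0.48],1],
    [[0.7,-0.57,0],[0,0,-0.56],1],
    [[0.8,-0.65,0],[0,0,-0.64],1],
    [[0.9,-0.73,0],[0,0,-0.72],1],
    [[0.98,-0.8,0.05],[0,0,-0.7853],1],
    [[0.98,-0.8,0.05],[0,0,-0.7853],1],
    [[0.98,-0.8,0.05],[0,0,-0.7853],1]
  ]
}}

```text
t: 1.2
ee_pos: [412.9, -252.0, 207.2]
orientation: [-2.245, -2.195, 0.001]
ft_force: [0.0, -1.1, 0.6]
width: 87.9
grasp_force: 0.0
```

```bash
python3 -c "
from h import *
show((479.4,-138.1,150))"
```

```text
t 1.2 p [ 412.9 -252.   207.2] F rack xyz [ 0.06 -1.1   0.64] w 87.9 g 0.0 q [-0.57  0.24  1.95 -0.    0.96 -0.55]
[0.3843 0.2133 0.1905] [-0.0009 -0.0005  0.0018]
```

Request:
{"name": "step_arm", "arguments": {
  "deltas": [
    [[0.1,0.05,0.05],[0,0,0],1],
    [[0.2,0.11,0.1],[0,0,0],1],
    [[0.3,0.16,0.15],[0,0,0],1],
    [[0.384,0.213,0.19],[0,0,0],1],
    [[0.384,0.213,0.19],[0,0,0],1],
    [[0.384,0.213,0.19],[0,0,0],1]
  ]
}}

```text
t: 1.7
ee_pos: [479.7, -140.1, 150.3]
orientation: [-2.248, -2.193, 0.001]
ft_force: [-0.4, -0.3, -0.7]
width: 87.8
grasp_force: 0.0
```

```bash
python3 -c "
from h import *
from workcell import *
o=show((479.4,-138.1,63))
im=get_image('wrist');cv2.imwrite('pics/w1.png',im['pixels'][:,:,::-1])
T=np.linalg.inv(im['T'])
for q in((479.4,-138.1,97),):
  c=(T@np.array([*q,1]))[:3];print(im['fx']*c[0]/c[2]+im['cx'],im['fy']*c[1]/c[2]+im['cy'],np.round(im['T'],2).tolist())
"
```

```text
t 1.7 p [ 479.7 -140.1  150.3] F rack xyz [-0.37 -0.35 -0.68] w 87.8 g 0.0 q [-0.31  0.35  1.96 -0.    0.84 -0.28]
[ 0.0067 -0.001   0.291 ] [-0.0007  0.      0.0002]
316.96866388385274 255.97994973800357 [[1.0, -0.02, -0.01, 481.8], [-0.02, -0.97, -0.26, -69.49], [-0.0, 0.26, -0.97, 312.33], [0.0, 0.0, 0.0, 1.0]]
```

View pics/w1.png

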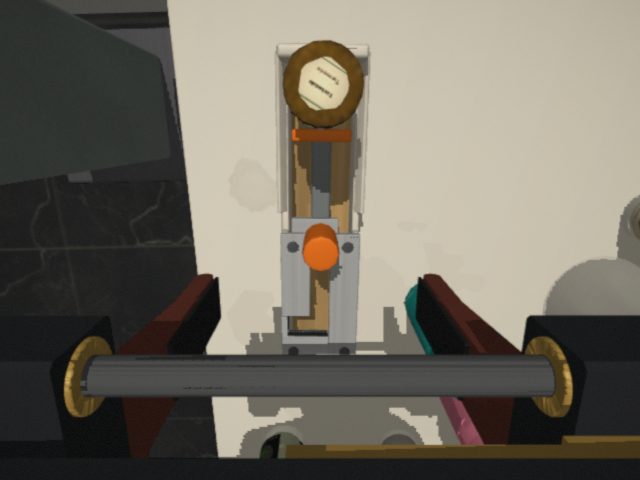

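The wrist view puts the knob's top at (321,254), against a predicted (317,256), so it agrees within 2 mm. The rack is straight in the image and the notch is at the lower left (-x).

Request:
{"name": "step_arm", "arguments": {
  "deltas": [
    [[0.007,0.002,0.08],[0,0,0],1],
    [[0.007,0.002,0.16],[0,0,0],1],
    [[0.007,0.002,0.23],[0,0,0],1],
    [[0.007,0.002,0.28],[0,0,0],1],
    [[0.007,0.002,0.29],[0,0,0],1],
    [[0.007,0.002,0.29],[0,0,0],1],
    [[0.007,0.002,0.29],[0,0,0],-0.3],
    [[0.007,0.002,0.29],[0,0,0],-0.3],
    [[0.007,0.002,0.29],[0,0,0],-0.3],
    [[0.007,0.002,0.29],[0,0,0],-0.3]
  ]
}}

```text
t: 2.58
ee_pos: [480.8, -138.2, 64.6]
orientation: [2.248, 2.192, 0.001]
ft_force: [0.2, -1.1, -0.2]
width: 64.7
grasp_force: 0.0
```

```bash
python3 -c "
from h import *
o=show()"
```

```text
t 2.58 p [ 480.8 -138.2   64.6] F rack xyz [ 0.24 -1.06 -0.2 ] w 64.7 g 0.0 q [-0.3   0.5   2.   -0.    0.65 -0.28]
```

Request:
{"name": "step_arm", "arguments": {
  "deltas": [
    [[0,0,0],[0,0,0],-1],
    [[0,0,0],[0,0,0],-1],
    [[0,0,0],[0,0,0],-1],
    [[0,0,0],[0,0,0],-1],
    [[0,0,0],[0,0,0],-1],
    [[0,0,0],[0,0,0],-1],
    [[0,0,0],[0,0,0],-1],
    [[0,0,0],[0,0,0],-1],
    [[0,0,0],[0,0,0],-1],
    [[0,0,0],[0,0,0],-1],
    [[0,0,0],[0,0,0],-1],
    [[0,0,0],[0,0,0],-1]
  ]
}}

```text
t: 3.58
ee_pos: [480.3, -137.8, 63.7]
orientation: [2.249, 2.193, 0.0]
ft_force: [0.4, 0.9, -0.8]
width: 21.6
grasp_force: 30.0
```

```bash
python3 -c "
from h import *
o=show()"
```

```text
t 3.58 p [ 480.3 -137.8   63.7] F rack xyz [ 0.34  0.92 -0.8 ] w 21.6 g 30.0 q [-0.3   0.5   2.    0.    0.65 -0.28]
```

Request:
{"name": "step_arm", "arguments": {
  "deltas": [
    [[-0.01,0,0],[0,0,0],-1],
    [[-0.025,0,0],[0,0,0],-1],
    [[-0.04,0,0],[0,0,0],-1],
    [[-0.055,0,0],[0,0,0],-1],
    [[-0.07,0,0],[0,0,0],-1],
    [[-0.085,0,0],[0,0,0],-1],
    [[-0.1,0,0],[0,0,0],-1],
    [[-0.115,0,0],[0,0,0],-1],
    [[-0.13,0,0],[0,0,0],-1],
    [[-0.145,0,0],[0,0,0],-1],
    [[-0.16,0,0],[0,0,0],-1],
    [[-0.175,0,0],[0,0,0],-1],
    [[-0.19,0,0],[0,0,0],-1],
    [[-0.2,0,0],[0,0,0],-1],
    [[-0.205,0,0],[0,0,0],-1],
    [[-0.205,0,0],[0,0,0],-1],
    [[-0.205,0,0],[0,0,0],-1]
  ]
}}

```text
t: 5.0
ee_pos: [477.9, -198.9, 63.5]
orientation: [-2.248, -2.191, -0.0]
ft_force: [0.7, 7.9, 1.5]
width: 21.4
grasp_force: 30.0
```

```bash
python3 -c "
from h import *
o=show()"
```

```text
t 5.0 p [ 477.9 -198.9   63.5] F rack xyz [0.5  7.92 1.54] w 21.4 g 30.0 q [-0.42  0.52  1.96  0.    0.67 -0.39]
```

Request:
{"name": "step_arm", "arguments": {
  "deltas": [
    [[-0.004,0,0],[0,0,0],-1],
    [[-0.008,0,0],[0,0,0],-1],
    [[-0.012,0,0],[0,0,0],-1],
    [[-0.016,0,0],[0,0,0],-1],
    [[-0.02,0,0],[0,0,0],-1],
    [[-0.02,0,0],[0,0,0],-1],
    [[-0.02,0,0],[0,0,0],-1]
  ]
}}

```text
t: 5.58
ee_pos: [477.7, -204.7, 63.5]
orientation: [-2.248, -2.191, -0.0]
ft_force: [0.7, 9.3, 2.3]
width: 21.5
grasp_force: 30.0
```

Request:
{"name": "step_arm", "arguments": {
  "deltas": [
    [[-0.003,0,0],[0,0,0],-1],
    [[-0.005,0,0],[0,0,0],-1],
    [[-0.005,0,0],[0,0,0],-1],
    [[-0.005,0,0],[0,0,0],-1]
  ]
}}

```text
t: 5.92
ee_pos: [477.6, -206.0, 63.5]
orientation: [-2.248, -2.191, -0.0]
ft_force: [0.5, 8.4, 2.7]
width: 21.3
grasp_force: 30.0
```

Request:
{"name": "step_arm", "arguments": {
  "deltas": [
    [[-0.003,0,0],[0,0,0],-1],
    [[-0.004,0,0],[0,0,0],-1],
    [[-0.004,0,0],[0,0,0],-1],
    [[-0.004,0,0],[0,0,0],-1]
  ]
}}

```text
t: 6.25
ee_pos: [477.5, -207.2, 63.5]
orientation: [-2.248, -2.191, -0.0]
ft_force: [0.7, 9.1, 2.6]
width: 21.7
grasp_force: 30.0
```

Request:
{"name": "step_arm", "arguments": {
  "deltas": [
    [[-0.002,0,0],[0,0,0],-1],
    [[-0.003,0,0],[0,0,0],-1],
    [[-0.003,0,0],[0,0,0],-1],
    [[-0.003,0,0],[0,0,0],-1]
  ]
}}

```text
t: 6.58
ee_pos: [477.5, -207.9, 63.5]
orientation: [-2.248, -2.191, -0.0]
ft_force: [0.8, 9.9, 3.4]
width: 21.7
grasp_force: 30.0
```

Request:
{"name": "step_arm", "arguments": {
  "deltas": [
    [[-0.002,0,0],[0,0,0],-1],
    [[-0.003,0,0],[0,0,0],-1],
    [[-0.003,0,0],[0,0,0],-1],
    [[-0.003,0,0],[0,0,0],-1]
  ]
}}

```text
t: 6.92
ee_pos: [477.5, -208.4, 63.5]
orientation: [-2.248, -2.19, -0.001]
ft_force: [1.8, 13.7, 2.8]
width: 21.4
grasp_force: 30.0
```

Request:
{"name": "step_arm", "arguments": {
  "deltas": [
    [[0.004,0,0],[0,0,0],-1],
    [[0.007,0,0],[0,0,0],-1],
    [[0.007,-0.004,0],[0,0,0],-1],
    [[0.007,-0.008,0],[0,0,0],-1],
    [[0.007,-0.012,0],[0,0,0],-1],
    [[0.007,-0.016,0],[0,0,0],-1],
    [[0.007,-0.02,0],[0,0,0],-1],
    [[0.007,-0.024,0],[0,0,0],-1],
    [[0.007,-0.024,0],[0,0,0],-1],
    [[0.007,-0.024,0],[0,0,0],-1]
  ]
}}

```text
t: 7.75
ee_pos: [470.3, -206.7, 63.5]
orientation: [-2.248, -2.191, -0.0]
ft_force: [0.1, 9.1, 1.8]
width: 21.5
grasp_force: 30.0
```

Request:
{"name": "step_arm", "arguments": {
  "deltas": [
    [[0,-0.003,0],[0,0,0],-1],
    [[0,-0.006,0],[0,0,0],-1],
    [[0,-0.006,0],[0,0,0],-1],
    [[0,-0.006,0],[0,0,0],-1]
  ]
}}

```text
t: 8.08
ee_pos: [468.7, -206.7, 63.5]
orientation: [-2.248, -2.191, -0.0]
ft_force: [1.6, 10.1, 2.1]
width: 21.8
grasp_force: 30.0
```

Request:
{"name": "step_arm", "arguments": {
  "deltas": [
    [[0,-0.003,0],[0,0,0],-1],
    [[0,-0.004,0],[0,0,0],-1],
    [[0,-0.004,0],[0,0,0],-1],
    [[0,-0.004,0],[0,0,0],-1]
  ]
}}

```text
t: 8.42
ee_pos: [468.6, -207.0, 63.6]
orientation: [-2.249, -2.192, -0.002]
ft_force: [5.1, 9.2, -0.6]
width: 21.4
grasp_force: 30.0
```

Request:
{"name": "step_arm", "arguments": {
  "deltas": [
    [[0.003,0.003,0],[0,0,0],-1],
    [[0.006,0.003,0],[0,0,0],-1],
    [[0.009,0.003,0],[0,0,0],-1],
    [[0.01,0.003,0],[0,0,0],-1],
    [[0.01,0.003,0],[0,0,0],-1]
  ]
}}

```text
t: 8.83
ee_pos: [468.8, -203.9, 63.5]
orientation: [-2.248, -2.192, -0.001]
ft_force: [2.1, 8.4, 0.6]
width: 21.7
grasp_force: 30.0
```

Request:
{"name": "step_arm", "arguments": {
  "deltas": [
    [[0.003,0,0],[0,0,0],-1],
    [[0.003,0,0],[0,0,0],-1],
    [[0.003,0,0],[0,0,0],-1]
  ]
}}

```text
t: 9.08
ee_pos: [468.8, -203.4, 63.5]
orientation: [-2.249, -2.192, -0.0]
ft_force: [0.2, 6.0, 0.9]
width: 21.5
grasp_force: 30.0
```

Request:
{"name": "step_arm", "arguments": {
  "deltas": [
    [[0.003,0,0],[0,0,0],-1],
    [[0.003,0,0],[0,0,0],-1],
    [[0.003,0,0],[0,0,0],-1]
  ]
}}

```text
t: 9.33
ee_pos: [468.9, -202.9, 63.6]
orientation: [-2.249, -2.193, 0.001]
ft_force: [0.4, 3.5, -0.1]
width: 21.2
grasp_force: 30.0
```

Request:
{"name": "step_arm", "arguments": {
  "deltas": [
    [[0.002,0,0],[0,0,0],-1],
    [[0.003,0,0],[0,0,0],-1],
    [[0.003,0,0],[0,0,0],-1]
  ]
}}

```text
t: 9.58
ee_pos: [469.0, -202.2, 63.6]
orientation: [-2.249, -2.194, 0.001]
ft_force: [-2.4, -0.8, -0.3]
width: 21.7
grasp_force: 30.0
```

Request:
{"name": "step_arm", "arguments": {
  "deltas": [
    [[0,0,0],[0,0,0],-0.2],
    [[0,0,0],[0,0,0],-0.2],
    [[0,0,0],[0,0,0],0],
    [[0,0,0],[0,0,0],0],
    [[0,0,0],[0,0,0],0.1],
    [[0,0,0],[0,0,0],0.1]
  ]
}}

```text
t: 10.08
ee_pos: [469.4, -201.8, 63.7]
orientation: [2.249, 2.193, 0.0]
ft_force: [-0.1, 0.6, 1.3]
width: 47.8
grasp_force: 0.0
```

```bash
python3 -c "
from h import *
o=show((468.9,-202.5,170))"
```

```text
t 10.08 p [ 469.4 -201.8   63.7] F rack xyz [-0.12  0.64  1.35] w 47.8 g 0.0 q [-0.43  0.51  1.97  0.    0.66 -0.4 ]
[-0.0023 -0.0017 -0.3542] [0.0002 0.0001 0.    ]
```

Request:
{"name": "step_arm", "arguments": {
  "deltas": [
    [[0,0,-0.1],[0,0,0],0.2],
    [[0,0,-0.2],[0,0,0],0.5],
    [[-0.05,-0.01,-0.3],[0,0,0],1],
    [[-0.16,-0.03,-0.35],[0,0,0],1],
    [[-0.27,-0.045,-0.35],[0,0,0],1],
    [[-0.38,-0.065,-0.35],[0,0,0],1],
    [[-0.48,-0.08,-0.35],[0,0,0],1],
    [[-0.508,-0.084,-0.35],[0,0,0],1],
    [[-0.508,-0.084,-0.35],[0,0,0],1],
    [[-0.508,-0.084,-0.35],[0,0,0],1]
  ]
}}

```text
t: 10.92
ee_pos: [439.9, -353.0, 168.3]
orientation: [-2.25, -2.191, -0.0]
ft_force: [-0.2, -0.2, -0.3]
width: 87.9
grasp_force: 0.0
```

```bash
python3 -c "
from h import *
from workcell import *
o=show((440.3,-353.6,61))
im=get_image('wrist');cv2.imwrite('pics/w2.png',im['pixels'][:,:,::-1])
t=get_image('top');p=t['pixels'][235:300,185:345]
T=np.linalg.inv(im['T'])
c=(T@np.array([440.3,-353.6,105,1]))[:3];print(im['fx']*c[0]/c[2]+im['cx'],im['fy']*c[1]/c[2]+im['cy'])
hsv=cv2.cvtColor(p,cv2.COLOR_RGB2HSV);m=(hsv[...,0]<14)&(hsv[...,1]>170)&(hsv[...,2]>90)
print(blobs(m,10))
out=np.zeros((480,800,3),np.uint8);w=cv2.resize(im['pixels'],(480,360));out[:325]=cv2.resize(p,None,fx=5,fy=5)
cv2.imwrite('pics/t2.png',out[:325,:,::-1])
"
```

```text
t 10.92 p [ 439.9 -353.   168.3] F rack xyz [-0.21 -0.17 -0.33] w 87.9 g 0.0 q [-0.7   0.41  1.81  0.    0.93 -0.67]
[-0.0023  0.0015  0.3577] [-0.0004 -0.0007 -0.0008]
318.2252332516883 255.16813001919235
[([82, 28, 5, 14, 42], [83.7, 33.0]), ([117, 32, 14, 13, 134], [123.5, 38.1])]
```

View pics/w2.png

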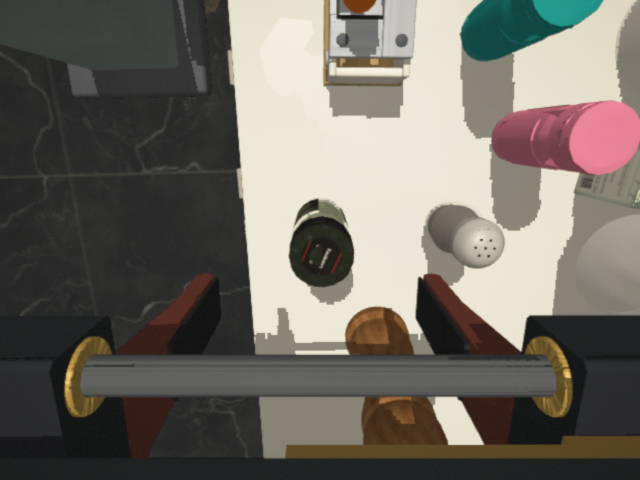

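View pics/t2.png

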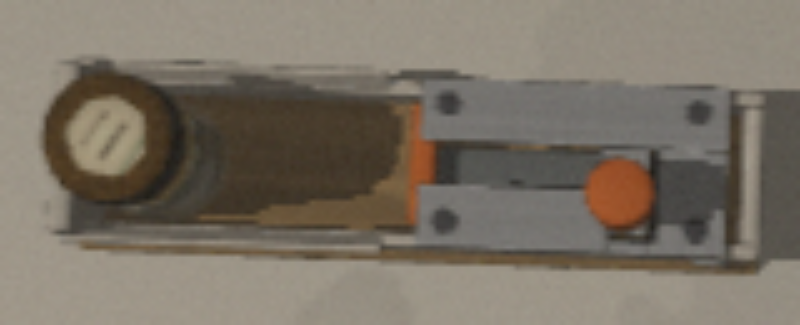

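The wrist view shows the black cap at (322,254), against a predicted (318,255), with clear space for the fingers. The top view shows the knob hooked in the notch and the pusher held back at crop x≈422.

Request:
{"name": "step_arm", "arguments": {
  "deltas": [
    [[-0.002,0.004,0.1],[0,0,0],1],
    [[-0.002,0.004,0.2],[0,0,0],1],
    [[-0.002,0.004,0.3],[0,0,0],1],
    [[-0.002,0.004,0.37],[0,0,0],1],
    [[-0.002,0.004,0.384],[0,0,0],1],
    [[-0.002,0.004,0.384],[0,0,0],1],
    [[-0.002,0.004,0.384],[0,0,0],-1],
    [[-0.002,0.004,0.384],[0,0,0],-1],
    [[-0.002,0.004,0.384],[0,0,0],-1],
    [[-0.002,0.004,0.384],[0,0,0],-1],
    [[-0.002,0.004,0.384],[0,0,0],-1],
    [[-0.002,0.004,0.384],[0,0,0],-1],
    [[-0.002,0.004,0.384],[0,0,0],-1],
    [[-0.002,0.004,0.384],[0,0,0],-1],
    [[-0.002,0.004,0.384],[0,0,0],-1],
    [[-0.002,0.004,0.384],[0,0,0],-1],
    [[-0.002,0.004,0.384],[0,0,0],-1],
    [[-0.002,0.004,0.384],[0,0,0],-1]
  ]
}}

```text
t: 12.52
ee_pos: [441.5, -354.3, 53.6]
orientation: [2.249, 2.193, -0.0]
ft_force: [-0.8, -0.3, 2.7]
width: 40.6
grasp_force: 30.0
```

```bash
python3 -c "
from h import *
o=show()
k=np.array([479.9,-138,0]) # knob at rack (0,-21)
face=-202.6+70
print('face y',face,'red near y',-48.4-20.5)
yc=(face+(-48.4-20.5))/2; x=479.9+0.025*(yc+138)
print(x,yc,delta(o,(x,yc,o['ee_pos'][2]),TR))
"
```

```text
t 12.52 p [ 441.5 -354.3   53.6] F rack xyz [-0.81 -0.32  2.68] w 40.6 g 30.0 q [-0.7   0.58  1.85 -0.    0.71 -0.67]
face y -132.6 red near y -68.9
480.83124999999995 -100.75 (array([ 8.481e-01,  1.098e-01, -1.000e-04]), array([ 0.0001,  0.0001, -0.    ]))
```

Request:
{"name": "step_arm", "arguments": {
  "deltas": [
    [[0,0,-0.04],[0,0,0],-1],
    [[0,0,-0.12],[0,0,0],-1],
    [[0,0,-0.22],[0,0,0],-1],
    [[0,0,-0.32],[0,0,0],-1],
    [[0.03,0.005,-0.4],[0,0,0],-1],
    [[0.1,0.013,-0.42],[0,0,0],-1],
    [[0.19,0.025,-0.42],[0,0,0],-1],
    [[0.28,0.037,-0.42],[0,0,0],-1],
    [[0.37,0.049,-0.42],[0,0,0],-1],
    [[0.46,0.061,-0.42],[0,0,0],-1],
    [[0.55,0.073,-0.42],[0,0,0],-1],
    [[0.64,0.085,-0.42],[0,0,0],-1],
    [[0.72,0.095,-0.42],[0,0,0],-1],
    [[0.79,0.104,-0.42],[0,0,0],-1],
    [[0.83,0.11,-0.42],[0,0,0],-1],
    [[0.848,0.112,-0.42],[0,0,0],-1],
    [[0.848,0.112,-0.42],[0,0,0],-1],
    [[0.848,0.112,-0.42],[0,0,0],-1]
  ]
}}

```text
t: 14.02
ee_pos: [481.4, -101.1, 179.6]
orientation: [2.249, 2.194, -0.0]
ft_force: [-0.5, -0.2, -0.9]
width: 40.5
grasp_force: 30.0
```

```bash
python3 -c "
from h import *
from workcell import *
o=show((481.5,-100.7,100))
im=get_image('wrist');cv2.imwrite('pics/w3.png',im['pixels'][:,:,::-1])"
```

```text
t 14.02 p [ 481.4 -101.1  179.6] F rack xyz [-0.47 -0.24 -0.92] w 40.5 g 30.0 q [-0.23  0.29  1.95 -0.    0.9  -0.21]
[1.500e-03 1.000e-04 2.654e-01] [0.0001 0.0002 0.0002]
```

View pics/w3.png

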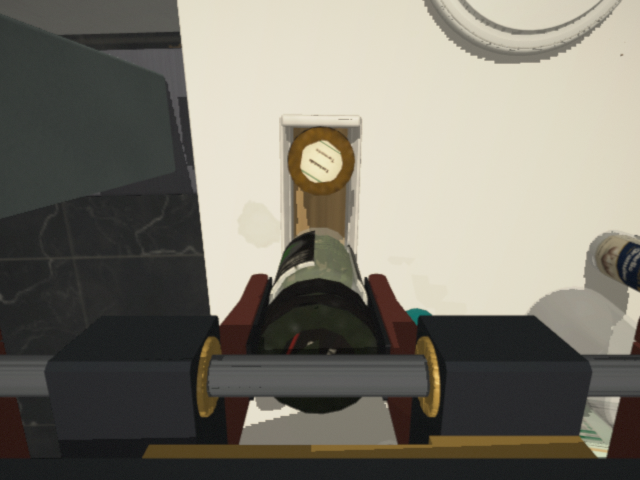

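The held jar (u≈265–385) is centred over the track (u≈281–361), with a clear gap to the red jar.

Request:
{"name": "step_arm", "arguments": {
  "deltas": [
    [[0.001,0,0.08],[0,0,0],-1],
    [[0.001,0,0.16],[0,0,0],-1],
    [[0.001,0,0.22],[0,0,0],-1],
    [[0.001,0,0.26],[0,0,0],-1],
    [[0.001,0,0.28],[0,0,0],-1],
    [[0.001,0,0.3],[0,0,0],-1],
    [[0.001,0,0.3],[0,0,0],-1]
  ]
}}

```text
t: 14.65
ee_pos: [481.1, -100.9, 88.8]
orientation: [-2.249, -2.192, 0.001]
ft_force: [-0.7, 0.2, -1.9]
width: 40.4
grasp_force: 30.0
```

Request:
{"name": "step_arm", "arguments": {
  "deltas": [
    [[0,0,0.015],[0,0,0],-1],
    [[0,0,0.03],[0,0,0],-1],
    [[0,0,0.045],[0,0,0],-1],
    [[0,0,0.06],[0,0,0],-1],
    [[0,0,0.07],[0,0,0],-1],
    [[0,0,0.08],[0,0,0],-1],
    [[0,0,0.08],[0,0,0],-1]
  ]
}}

```text
t: 15.23
ee_pos: [481.1, -100.3, 64.9]
orientation: [-2.248, -2.193, 0.001]
ft_force: [-0.3, 0.3, -2.4]
width: 40.4
grasp_force: 30.0
```

No side contact. Next I lower the jar to the floor, expected at TCP z of about 59.

Request:
{"name": "step_arm", "arguments": {
  "deltas": [
    [[0,0,0.004],[0,0,0],-1],
    [[0,0,0.008],[0,0,0],-1],
    [[0,0,0.012],[0,0,0],-1],
    [[0,0,0.014],[0,0,0],-1],
    [[0,0,0.014],[0,0,0],-1]
  ]
}}

```text
t: 15.65
ee_pos: [481.4, -100.4, 61.2]
orientation: [-2.249, -2.193, 0.0]
ft_force: [0.3, 0.6, -2.1]
width: 40.6
grasp_force: 30.0
```

Request:
{"name": "step_arm", "arguments": {
  "deltas": [
    [[0,0,0.002],[0,0,0],-1],
    [[0,0,0.004],[0,0,0],-1],
    [[0,0,0.004],[0,0,0],-1]
  ]
}}

```text
t: 15.9
ee_pos: [481.4, -100.4, 60.0]
orientation: [-2.249, -2.193, 0.0]
ft_force: [0.2, 0.2, -2.0]
width: 40.5
grasp_force: 30.0
```

Request:
{"name": "step_arm", "arguments": {
  "deltas": [
    [[0,0,0.002],[0,0,0],-1],
    [[0,0,0.003],[0,0,0],-1],
    [[0,0,0.003],[0,0,0],-1]
  ]
}}

```text
t: 16.15
ee_pos: [481.6, -100.4, 59.6]
orientation: [2.249, 2.193, 0.0]
ft_force: [-1.0, -0.4, 4.6]
width: 40.4
grasp_force: 30.0
```

Request:
{"name": "step_arm", "arguments": {
  "deltas": [
    [[0,0,0.002],[0,0,0],-1],
    [[0,0,0.002],[0,0,0],-1],
    [[0,0,0.002],[0,0,0],-1]
  ]
}}

```text
t: 16.4
ee_pos: [481.6, -100.4, 59.6]
orientation: [2.249, 2.193, 0.0]
ft_force: [-4.0, 0.6, 12.2]
width: 40.5
grasp_force: 30.0
```

Request:
{"name": "step_arm", "arguments": {
  "deltas": [
    [[0,0,-0.004],[0,0,0],-1],
    [[0,0,-0.004],[0,0,0],-1],
    [[0,0,-0.004],[0,0,0],0],
    [[0,0,-0.004],[0,0,0],0.2],
    [[0,0,-0.004],[0,0,0],0.6],
    [[0,0,-0.004],[0,0,0],1],
    [[0,0,-0.004],[0,0,0],1],
    [[0,0,-0.004],[0,0,0],1],
    [[0,0,-0.05],[0,0,0],1],
    [[0,0,-0.15],[0,0,0],1],
    [[0,0,-0.25],[0,0,0],1],
    [[0,0,-0.3],[0,0,0],1]
  ]
}}

```text
t: 17.4
ee_pos: [482.6, -100.6, 151.2]
orientation: [2.247, 2.192, 0.002]
ft_force: [1.2, -0.5, 0.4]
width: 87.9
grasp_force: 0.0
```

```bash
python3 -c "
from h import *
o=show((469,-202.4,64))"
```

```text
t 17.4 p [ 482.6 -100.6  151.2] F rack xyz [ 1.24 -0.44  0.38] w 87.9 g 0.0 q [-0.23  0.33  1.97  0.    0.83 -0.2 ]
[-0.3401 -0.0375  0.2908] [ 0.0019  0.0004 -0.    ]
```

Request:
{"name": "step_arm", "arguments": {
  "deltas": [
    [[-0.1,-0.01,0],[0,0,0],1],
    [[-0.2,-0.022,0],[0,0,0],1],
    [[-0.3,-0.034,0],[0,0,0],1],
    [[-0.34,-0.038,0.02],[0,0,0],1],
    [[-0.34,-0.038,0.1],[0,0,0],1],
    [[-0.34,-0.038,0.2],[0,0,0],1],
    [[-0.34,-0.038,0.27],[0,0,0],1],
    [[-0.34,-0.038,0.29],[0,0,0],1],
    [[-0.34,-0.038,0.29],[0,0,0],1],
    [[-0.34,-0.038,0.29],[0,0,0],1]
  ]
}}

```text
t: 18.23
ee_pos: [467.6, -201.8, 61.7]
orientation: [-2.249, -2.193, 0.0]
ft_force: [0.2, -0.2, 0.8]
width: 87.6
grasp_force: 0.0
```

```bash
python3 -c "
from h import *
from workcell import *
o=show((469,-202.4,64))
im=get_image('top');cv2.imwrite('pics/t3.png',cv2.resize(im['pixels'][200:340,170:440],None,fx=2.9,fy=2.9)[:,:,::-1])"
```

```text
t 18.23 p [ 467.6 -201.8   61.7] F rack xyz [ 0.16 -0.23  0.83] w 87.6 g 0.0 q [-0.43  0.51  1.98  0.    0.65 -0.41]
[-0.0017  0.0046 -0.0077] [-0.0003 -0.0002  0.0001]
```

View pics/t3.png

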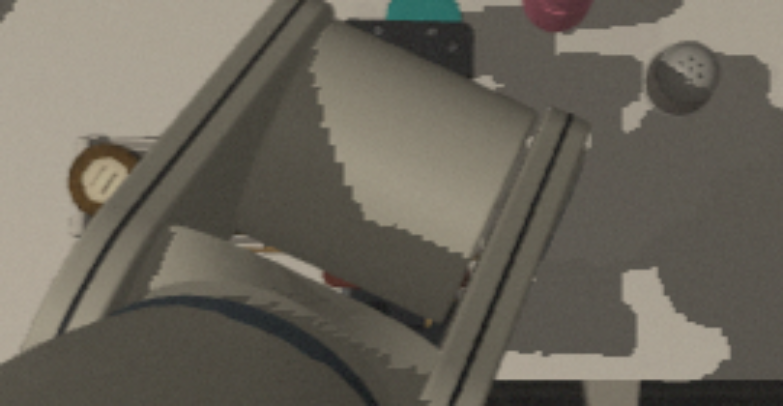

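The arm blocks the view, but the red jar and the salt shaker are still in place. Next I adjust slightly and grip the knob.

Request:
{"name": "step_arm", "arguments": {
  "deltas": [
    [[-0.002,0.004,-0.007],[0,0,0],1],
    [[-0.002,0.004,-0.007],[0,0,0],-1],
    [[-0.002,0.004,-0.007],[0,0,0],-1],
    [[-0.002,0.004,-0.007],[0,0,0],-1],
    [[-0.002,0.004,-0.007],[0,0,0],-1],
    [[-0.002,0.004,-0.007],[0,0,0],-1],
    [[-0.002,0.004,-0.007],[0,0,0],-1],
    [[-0.002,0.004,-0.007],[0,0,0],-1],
    [[-0.002,0.004,-0.007],[0,0,0],-1],
    [[-0.002,0.004,-0.007],[0,0,0],-1],
    [[-0.002,0.004,-0.007],[0,0,0],-1],
    [[-0.002,0.004,-0.007],[0,0,0],-1],
    [[-0.002,0.004,-0.007],[0,0,0],-1],
    [[-0.002,0.004,-0.007],[0,0,0],-1],
    [[-0.002,0.004,-0.007],[0,0,0],-1],
    [[-0.002,0.004,-0.007],[0,0,0],-1],
    [[-0.002,0.004,-0.007],[0,0,0],-1]
  ]
}}

```text
t: 19.7
ee_pos: [468.9, -202.7, 63.7]
orientation: [2.249, 2.193, 0.0]
ft_force: [1.0, -0.1, -1.5]
width: 21.4
grasp_force: 30.0
```

Request:
{"name": "step_arm", "arguments": {
  "deltas": [
    [[-0.003,0,0],[0,0,0],-1],
    [[-0.006,0,0],[0,0,0],-1],
    [[-0.009,0,0],[0,0,0],-1],
    [[-0.012,0,0],[0,0,0],-1],
    [[-0.012,0,0],[0,0,0],-1],
    [[-0.012,0,0],[0,0,0],-1]
  ]
}}

```text
t: 20.2
ee_pos: [468.6, -205.2, 63.6]
orientation: [-2.249, -2.192, -0.002]
ft_force: [3.9, 7.8, -0.0]
width: 21.6
grasp_force: 30.0
```

Request:
{"name": "step_arm", "arguments": {
  "deltas": [
    [[-0.003,0.003,0],[0,0,0],-1],
    [[-0.003,0.007,0],[0,0,0],-1],
    [[-0.003,0.011,0],[0,0,0],-1],
    [[-0.003,0.015,0],[0,0,0],-1],
    [[-0.003,0.019,0],[0,0,0],-1],
    [[-0.003,0.023,0],[0,0,0],-1],
    [[-0.003,0.027,0],[0,0,0],-1],
    [[-0.003,0.03,0],[0,0,0],-1],
    [[-0.003,0.03,0],[0,0,0],-1]
  ]
}}

```text
t: 20.95
ee_pos: [476.6, -205.9, 63.5]
orientation: [-2.247, -2.191, -0.0]
ft_force: [0.0, 8.1, 2.8]
width: 21.7
grasp_force: 30.0
```

Request:
{"name": "step_arm", "arguments": {
  "deltas": [
    [[0,0.003,0],[0,0,0],-1],
    [[0,0.006,0],[0,0,0],-1],
    [[0,0.006,0],[0,0,0],-1],
    [[0,0.006,0],[0,0,0],-1]
  ]
}}

```text
t: 21.28
ee_pos: [478.3, -205.9, 63.5]
orientation: [-2.247, -2.191, -0.0]
ft_force: [-0.0, 8.5, 3.2]
width: 21.3
grasp_force: 30.0
```

Request:
{"name": "step_arm", "arguments": {
  "deltas": [
    [[0.003,0,0],[0,0,0],-1],
    [[0.007,0,0],[0,0,0],-1],
    [[0.012,0,0],[0,0,0],-1],
    [[0.017,0,0],[0,0,0],-1],
    [[0.022,0,0],[0,0,0],-1],
    [[0.027,0,0],[0,0,0],-1],
    [[0.032,0,0],[0,0,0],-1],
    [[0.037,0,0],[0,0,0],-1],
    [[0.04,0,0],[0,0,0],-1],
    [[0.04,0,0],[0,0,0],-1]
  ]
}}

```text
t: 22.12
ee_pos: [478.7, -194.0, 63.5]
orientation: [-2.247, -2.191, -0.0]
ft_force: [0.2, 7.8, 2.3]
width: 21.3
grasp_force: 30.0
```

Now slower, pushing the jar towards the red one. The final knob position should be near y = -180.

Request:
{"name": "step_arm", "arguments": {
  "deltas": [
    [[0.003,0,0],[0,0,0],-1],
    [[0.006,0,0],[0,0,0],-1],
    [[0.009,0,0],[0,0,0],-1],
    [[0.012,0,0],[0,0,0],-1],
    [[0.015,0,0],[0,0,0],-1],
    [[0.018,0,0],[0,0,0],-1],
    [[0.021,0,0],[0,0,0],-1],
    [[0.024,0,0],[0,0,0],-1],
    [[0.027,0,0],[0,0,0],-1],
    [[0.03,0,0],[0,0,0],-1],
    [[0.033,0,0],[0,0,0],-1],
    [[0.035,0,0],[0,0,0],-1],
    [[0.035,0,0],[0,0,0],-1]
  ]
}}

```text
t: 23.2
ee_pos: [479.1, -183.9, 63.6]
orientation: [-2.248, -2.192, 0.0]
ft_force: [-0.0, 6.7, 2.8]
width: 21.7
grasp_force: 30.0
```

Request:
{"name": "step_arm", "arguments": {
  "deltas": [
    [[0.003,0,0],[0,0,0],-1],
    [[0.005,0,0],[0,0,0],-1],
    [[0.005,0,0],[0,0,0],-1]
  ]
}}

```text
t: 23.45
ee_pos: [479.1, -182.5, 63.6]
orientation: [-2.248, -2.192, 0.0]
ft_force: [0.2, 6.1, 1.6]
width: 21.8
grasp_force: 30.0
```

Request:
{"name": "step_arm", "arguments": {
  "deltas": [
    [[0.003,0,0],[0,0,0],-1],
    [[0.005,0,0],[0,0,0],-1],
    [[0.005,0,0],[0,0,0],-1]
  ]
}}

```text
t: 23.7
ee_pos: [479.2, -181.0, 63.6]
orientation: [-2.248, -2.192, 0.0]
ft_force: [0.6, 7.2, 1.7]
width: 21.3
grasp_force: 30.0
```

Request:
{"name": "step_arm", "arguments": {
  "deltas": [
    [[0.002,0,0],[0,0,0],-1],
    [[0.003,0,0],[0,0,0],-1],
    [[0.003,0,0],[0,0,0],-1]
  ]
}}

```text
t: 23.95
ee_pos: [479.2, -180.2, 63.6]
orientation: [-2.248, -2.192, 0.0]
ft_force: [-1.1, 6.9, 2.5]
width: 21.4
grasp_force: 30.0
```

Request:
{"name": "step_arm", "arguments": {
  "deltas": [
    [[0.002,0,0],[0,0,0],-1],
    [[0.003,0,0],[0,0,0],-1],
    [[0.003,0,0],[0,0,0],-1]
  ]
}}

```text
t: 24.2
ee_pos: [479.3, -179.3, 63.6]
orientation: [-2.248, -2.192, 0.0]
ft_force: [0.1, 5.9, 1.6]
width: 21.8
grasp_force: 30.0
```

Request:
{"name": "step_arm", "arguments": {
  "deltas": [
    [[0.002,0,0],[0,0,0],-1],
    [[0.003,0,0],[0,0,0],-1],
    [[0.003,0,0],[0,0,0],-1]
  ]
}}

```text
t: 24.45
ee_pos: [479.6, -179.1, 63.6]
orientation: [-2.248, -2.193, 0.001]
ft_force: [-1.1, 2.7, 1.1]
width: 21.3
grasp_force: 30.0
```

Request:
{"name": "step_arm", "arguments": {
  "deltas": [
    [[0.002,0,0],[0,0,0],-1],
    [[0.002,0,0],[0,0,0],-1],
    [[0.002,0,0],[0,0,0],-1]
  ]
}}

```text
t: 24.7
ee_pos: [479.8, -178.9, 63.6]
orientation: [-2.249, -2.193, 0.001]
ft_force: [-2.3, -0.6, 2.2]
width: 21.4
grasp_force: 30.0
```

Request:
{"name": "step_arm", "arguments": {
  "deltas": [
    [[0.002,0,0],[0,0,0],-1],
    [[0.002,0,0],[0,0,0],-1],
    [[0.002,0,0],[0,0,0],-1]
  ]
}}

```text
t: 24.95
ee_pos: [479.9, -178.7, 63.7]
orientation: [2.249, 2.194, -0.001]
ft_force: [-3.1, -4.2, 1.3]
width: 21.6
grasp_force: 30.0
```

Request:
{"name": "step_arm", "arguments": {
  "deltas": [
    [[-0.002,-0.001,0],[0,0,0],-1],
    [[-0.003,-0.001,0],[0,0,0],-1],
    [[-0.003,-0.001,0],[0,0,0],-1],
    [[-0.003,-0.001,0],[0,0,0],-0.2],
    [[-0.003,-0.001,0],[0,0,0],0],
    [[-0.003,-0.001,0],[0,0,0],0.4],
    [[-0.003,-0.001,0],[0,0,0],1],
    [[-0.003,-0.001,0],[0,0,0],1],
    [[-0.003,-0.001,0],[0,0,0],1],
    [[-0.003,-0.001,0],[0,0,0],1],
    [[-0.003,-0.001,-0.05],[0,0,0],1],
    [[-0.003,-0.001,-0.15],[0,0,0],1],
    [[-0.003,-0.001,-0.25],[0,0,0],1],
    [[-0.05,-0.001,-0.35],[0,0,0],1],
    [[-0.15,-0.03,-0.45],[0,0,0],1],
    [[-0.28,-0.09,-0.5],[0,0,0],1],
    [[-0.4,-0.15,-0.5],[0,0,0],1],
    [[-0.5,-0.2,-0.5],[0,0,0],1],
    [[-0.5,-0.2,-0.5],[0,0,0],1],
    [[-0.5,-0.2,-0.5],[0,0,0],1]
  ]
}}

```text
t: 26.62
ee_pos: [415.4, -327.9, 213.8]
orientation: [2.253, 2.189, 0.0]
ft_force: [0.4, 1.2, -0.3]
width: 87.8
grasp_force: 0.0
```

```bash
python3 -c "
from h import *
from workcell import *
o=show()
im=get_image('top');cv2.imwrite('pics/t4.png',cv2.resize(im['pixels'][180:330,180:440],None,fx=3,fy=3)[:,:,::-1])"
```

```text
t 26.62 p [ 415.4 -327.9  213.8] F rack xyz [ 0.36  1.19 -0.32] w 87.8 g 0.0 q [-0.69  0.29  1.85  0.    1.   -0.66]
```

View pics/t4.png

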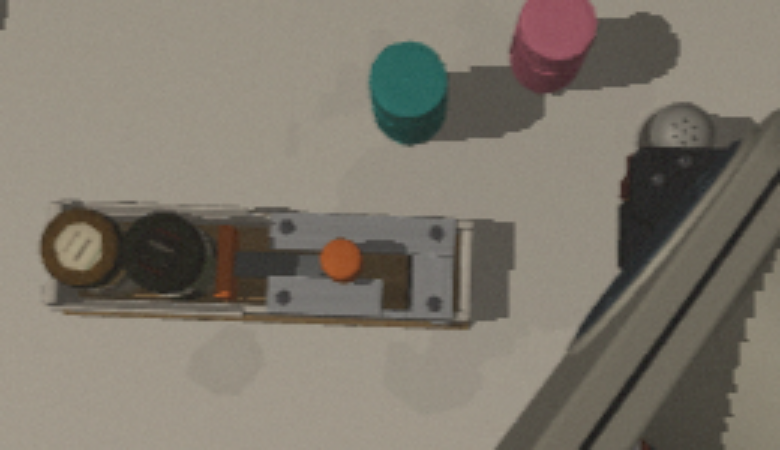

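The jars touch each other at the front stop, with the caps at crop positions (80,247) and (163,252). The knob is in the straight run at (341,260) and the pusher is against the black jar. Nothing touches the robot, and the salt shaker and look-alikes have not moved.

```bash
python3 -c "
from workcell import *
print(close_job())"
```

```text
the job is handed in; nothing more can be done
None
```

The black-labelled jar is in the rack with the pusher pressing both jars against the front stop, and the job was handed in at about 27 s of the 72 s allowed; no verdict came back.

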